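Slide the top cover plate off the stack into the gauge nest

ROBOT

A 7-joint arm with a two-finger parallel gripper is mounted at the origin on the work surface. World frame = base frame: x ahead of the robot, y to its left, z up, the work surface at z = 0. Lengths are in m, angles in rad, forces in N, time in s.
With the tool pointing down it reaches from about 0.425 to 0.925 m from the base axis. Payload 6.8 kg.
Tool frame: the origin (TCP) lies midway between the tips of the shut fingers; the grasp point (between the pads) lies 19 mm behind it (grip_depth is the distance from the TCP to the grasp point, in m); x points along the fingers, z is the direction in which the jaws open and shut, and the axes are right-handed (so a half turn about x gives the same grasp; the last joint's range is limited). The gripper opens to 88 mm and grips with 3 to 60 N. Pads are 20 mm wide; open, the fingers measure 115 mm over their backs; the gripper's body (75 mm by 178 mm) begins 61 mm behind the grasp point.
Start: joints at [-1.27, 0.477, 0.022, 1.555, -0.011, 1.109, -0.083], TCP at [0.268, 0.619, 0.223] pointing down, gripper open.
Joint ranges: [-2.96, 2.96], [-0.34, 2.1], [-1.41, 1.46], [0.24, 2.44], [-1.37, 4.51], [0.17, 1.92], [-2.96, 2.96]. Speed limits (rad/s): [2.39, 2.39, 3.14, 3.14, 3.14, 3.14, 3.14].

INTERFACE

Orientations are given as a rotation vector (axis times angle).
In Python, from bench import * gives the robot as it stands.
- The arm moves only by the tool jog_arm, never from a script. Its argument "rows" is a list of rows, each an object of numbers: "x", "y", "z": the shift along the tool's x, y, z in mm; "rx", "ry", "rz": the turn, a rotation vector about the tool's x, y, z in degrees. In form: [{"x": .., "y": .., "z": .., "rx": .., "ry": .., "rz": ..}, ...]. A call has 1 to 12 rows; each row is the pose to reach, as a shift and turn from the pose commanded when the call began, along the tool's axes at that moment; what a row does not reach only later rows make up. A row lasts 1/12 s, in which the tool goes at most 41.7 mm and 7.16 degrees, less where a joint would pass 70% of its speed; a pose out of reach is approached as far as the arm can. A call with a gripper value outside its range is refused whole. "hand" is the finger opening in mm, from 0 to 87.8, set as the call begins (left out, the last holds). The fingers move at their own pace and stop on an object; "grip_force" is the grip in N (left out, the last holds). Time passes only in rows, so rows that repeat a pose let the fingers close. It gives the time, the measured TCP pose, the force and the opening at its end, in the units of the state.
- observe(): the state, without advancing time (a new reading comes with each control period).
- get_image(name): name is "side" or "top"; returns the picture (480x640x3 uint8, red, green, blue); there is no depth.
- camera_params(name): a dict with "fx", "fy", "cx", "cy" (pixels), "xyz" and "attitude" of the camera in the world. Camera axes: x right, y down, z forward; pixel columns grow to the right and rows downward; lengths in m; the calibration is good to about 2 mm. A picture is of the moment at which its call begins. camera_params takes no time and is no camera call.
- sign_off(): hands the job in, once; it reports no verdict.
Trained networks look in the newest picture that a camera, given by its name, has taken for a name from the list of things; names that differ only in an ending like _2 or _b are one class to them, and where a whole thing is asked for, a point or a joint stands for the part that bears it (a point fixed in the world has none). Each returns a list of dicts, best first, with "confidence" (0 to 1); they miss things now and then, are a little off and sometimes report something else, mostly with a low value. They report only what shows in the picture. A call takes as long as a camera call. They do not tell look-alikes from the thing itself.
- outline_of(camera, label): "mask" (480x640 bool, what is visible of it) and "position" ([column, row] in pixels, amid what is visible of it).
The state is a dict: "time": time; "joints": joint angles; "dq": joint speeds; "effort": joint torques, N m; "eef_pos": TCP position; "eef_rot": TCP orientation; "force": force on the tool from outside, world axes, zero at the start; "ft_torque": the same for the moment, N m; "width": finger opening in m.
Only numpy, scipy, OpenCV 4.12 (cv2) and the standard library are available. Lean on these libraries where they do the work, as an engineer would, in place of code of your own. Each camera call takes 0.05 s, during which the arm holds its last target.

TASK

Slide the top cover plate off the stack, out of the open end of the blue magazine and straight across into the gauge nest beside it, until it lies flat on the nest deck, fully home against the red end stop, and let go of it. Press only lightly with the fingertips and slide the plate, never lift it, so that the oiled plates beneath do not come along; leave them and everything else on the bench where they are.

Things in the scene. Friction and masses are not known exactly. Their poses are not given: they have to be found in the camera images.
- magazine: blue plate magazine fixed to the bench, base 126 x 120 x 10 mm; a wall closes its -y end, two upright guides stand on each side, all 52 mm tall; its +y end is open. Origin at bench level under the middle of the stack of five plates; +y is the way plates slide out. Inside 94 mm wide (x), rear wall face at y = -52 mm, floor at z = 10 mm, top of the stack at z = 40 mm
- top_plate: uppermost of five loose ground steel cover plates, 90 (x) x 100 (y) x 6 mm, about 0.42 kg, no through holes (black plugs in the corners, a round spot in the middle); origin at the centre of its underside, at the start 34 mm above the bench. About 2 mm play between guides and wall: while it lies in the magazine only its top face and its +y edge can be reached
- spot (a point): middle of the top face of the top plate, 6 mm above its origin. The plate is drier than the oiled ones beneath: a padded fingertip pressed here with 4 to 6 N carries it along by friction, slipping a little now and then; pressed with more than about 8 N while sliding, it drags the second plate along as well. Both faces are rigid, and measured heights are too coarse to set this pressure: go by the force felt
- gauge_nest: grey gauge nest fixed in front of the magazine's open end and parallel with it; flat deck 32 mm above the bench, y = -52 to +52 mm, 2 mm below the underside of the top plate in the stack, its near edge 6 to 12 mm from the stack. Two bright side rails, 9 mm high, 93 mm apart, flared at the entry. Origin at bench level; a plate fully home has its origin at x = 0 (1.5 mm play), y = 0, z = 32 mm of this frame
- stop (a point): middle of the foot of the red end stop's face, at x = 0, y = +50 mm, z = 32 mm of the nest; the stop is a rigid bar 12 mm higher than the deck; behind it lies a round black indicator up to 134 mm from the nest's origin. The leading (+y) edge of a plate that is home touches this face
- plate2: plate number 2 from the top of the stack, oiled, same size and make as the top plate; origin at the centre of its underside, 28 mm above the bench
- plate3: plate number 3 from the top of the stack, oiled, same size and make as the top plate; origin at the centre of its underside, 22 mm above the bench
- plate4: plate number 4 from the top of the stack, oiled, same size and make as the top plate; origin at the centre of its underside, 16 mm above the bench
- plate5: plate number 5 from the top of the stack, oiled, same size and make as the top plate; origin at the centre of its underside, 10 mm above the bench
- shaft_a: loose dark steel splined shaft standing upright, 43 mm across the collar, 116 mm tall; origin at the centre of its foot
- shaft_b: a second such loose splined shaft, standing upright
- ring_gauge: loose steel ring gauge lying flat, 68 mm outside, 22 mm high; origin at the centre of its underside
- plug_gauge: loose plug gauge lying down, 112 mm long, 27 mm thick; origin under its middle
- oil_bottle: yellow oil bottle with red cap standing upright, 60 mm across, 170 mm tall; origin at the centre of its foot
- deburr_tool: orange-handled deburring tool lying flat; origin under its middle
Mind the look-alikes: they are no part of the job. Leave any turquoise look-alike of the top_plate alone. What is shaped like the magazine but turquoise is not meant.

How it is judged:
On the way, in this order (a step that is already met when the one before it is completed fails the run):
1. the top plate has been slid more than half way off the stack, still low (y of top_plate in the frame of magazine above 0.055 m and angle between top_plate's own z axis and vertical below 0.15 rad), for 0.1 s.
2. the plate lies home on the nest deck against the end stop (y of top_plate in the frame of gauge_nest between -0.0025 and 0.002 m and x of top_plate in the frame of gauge_nest between -0.003 and 0.003 m and z of top_plate in the frame of gauge_nest between 0.0305 and 0.0335 m and angle between top_plate's own z axis and vertical below 0.03 rad and angle between the y axis of top_plate and the y axis of gauge_nest, either way round below 0.06 rad), for 0.2 s.
At the end, for the whole second after the job is handed in: The top plate lies flat and at rest on the nest deck, square between the rails (within 3 mm of the middle) and within 2.5 mm of full contact with the end stop; the four other plates are within 4 mm of where they were, the loose things on the bench within 10 mm (all of step 2 and linear speed of top_plate below 0.01 m/s and distance of each of plate2, plate3, plate4, plate5 from where it was at the start of the episode below 0.004 m and distance of each of shaft_a, shaft_b, ring_gauge, plug_gauge, oil_bottle, deburr_tool from where it was at the start of the episode below 0.01 m); the robot touches nothing.
It fails at once if the fingers press on the top plate with more than 20 N (contact force between the fingers and top_plate above 20 N).
It fails at once if the top plate is lifted more than 8 mm above its place on the stack (z of top_plate in the frame of magazine above 0.042 m).
It fails at once if one of the plates beneath is dragged along by more than 4 mm (distance of any of plate2, plate3, plate4, plate5 from where it was at the start of the episode above 0.004 m).
It fails at once if a loose thing on the bench is moved by more than 10 mm (distance of any of shaft_a, shaft_b, ring_gauge, plug_gauge, oil_bottle, deburr_tool from where it was at the start of the episode above 0.01 m).
It also fails if it takes over 67 s, if anything falls off the work surface, if the arm or the gripper's body presses on something with over 40 N, if the wrist force passes 120 N, or if a joint passes its speed limit or range.

## Working session

There is one attempt and no reset: what is moved stays moved. The work goes in short steps, Python scripts to look and compute and a tool call to move; the robot and the scene stay as the last step left them, time stands still between calls to the robot, and variables do not carry over. Pictures are saved under pics/ and viewed, and the job is handed in when it is done.

Besides the shell and the picture viewer there is one more tool, called after "Request:" by a JSON object that holds its "fn" and its "kwargs", one argument or row to a line. jog_arm: Moves the arm, as the interface text tells. Its arguments: {"type":"object","properties":{"rows":{"type":"array","items":{"type":"object","properties":{"x":{"type":"number"},"y":{"type":"number"},"z":{"type":"number"},"rx":{"type":"number"},"ry":{"type":"number"},"rz":{"type":"number"}}}},"hand":{"type":"number"},"grip_force":{"type":"number"}},"required":["rows"]}

```bash
ls; mkdir -p pics; cat > h.py <<'E'
from bench import *
import numpy as np, cv2
from scipy.spatial.transform import Rotation as R
def save(img,n): cv2.imwrite('pics/'+n,cv2.cvtColor(img,cv2.COLOR_RGB2BGR))
E
python3 - <<'E'
from h import *
s=observe();print({k:np.round(v,4) for k,v in s.items()})
for c in('side','top'):
    save(get_image(c),c+'0.png'); print(c,camera_params(c))
print(R.from_rotvec(s['eef_rot']).as_matrix().round(3))
E
```

```text
pics
{'time': np.float64(0.0), 'joints': array([-1.2701,  0.4778,  0.0224,  1.5565, -0.0115,  1.1093, -0.0831]), 'dq': array([-0.0003, -0.0006,  0.0001,  0.0003,  0.0005, -0.0008, -0.0004]), 'effort': array([ 9.00000e-04, -5.82848e+01,  1.53550e+00, -2.72604e+01,
       -5.42000e-02,  1.69000e-02,  1.00000e-04]), 'eef_pos': array([0.2681, 0.6188, 0.2217]), 'eef_rot': array([-0.9042,  1.3768,  0.9023]), 'force': array([-0.0894, -0.4972, -0.3724]), 'ft_torque': array([-0.0292, -0.0144,  0.0553]), 'width': np.float64(0.0876)}
side {'fx': 616.3784829158798, 'fy': 616.3784829158798, 'cx': 315.27471679321303, 'cy': 238.99848177426537, 'xyz': array([0.49894191, 1.26604681, 0.86101326]), 'attitude': array([-0.01645105,  2.74187315, -1.4819464 ])}
top {'fx': 573.604617598744, 'fy': 573.604617598744, 'cx': 322.65863975970524, 'cy': 242.369159811606, 'xyz': array([0.4614993 , 0.05872291, 1.38245725]), 'attitude': array([-2.15690103,  2.2100738 , -0.08678914])}
[[-0.001 -0.918  0.397]
 [-0.002  0.397  0.918]
 [-1.    -0.    -0.002]]
```

View pics/side0.png

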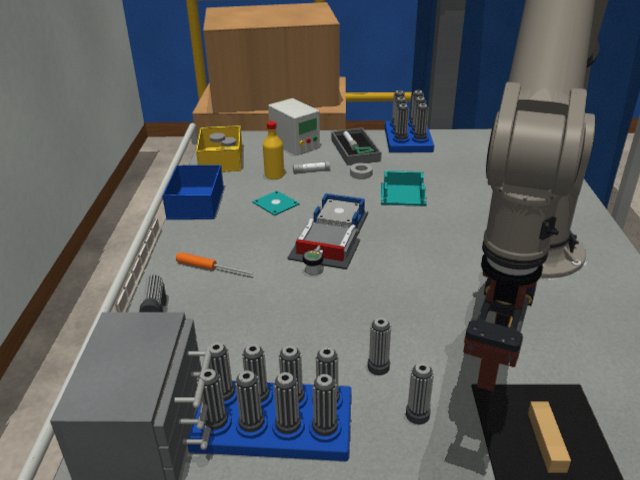

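View pics/top0.png

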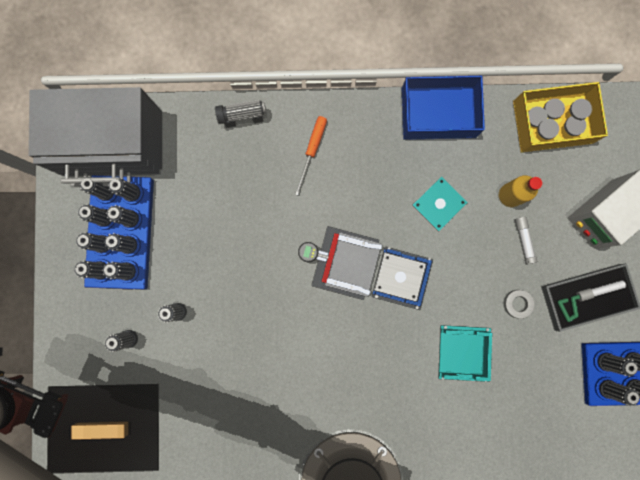

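```bash
python3 - <<'E'
from h import *
for c in('side','top'):
    for l in('top_plate','gauge_nest','stop','spot','magazine','plate2'):
        try:
            r=outline_of(c,l)
            print(c,l,[(round(d['confidence'],2),np.round(d['position'],1).tolist(),int(d['mask'].sum())) for d in r])
        except Exception as e: print(c,l,e)
E
```

```text
side top_plate [(0.75, [275.9, 201.1], 577), (0.63, [338.7, 212.5], 706)]
side gauge_nest [(0.57, [325.0, 247.7], 2704)]
side stop [(0.6, [326.5, 247.7], 2573)]
side spot [(0.73, [274.2, 200.4], 653), (0.62, [340.2, 212.9], 679)]
side magazine [(0.96, [356.2, 202.0], 641), (0.84, [400.7, 187.2], 1452)]
side plate2 [(0.57, [329.7, 220.6], 16)]
top top_plate [(0.89, [397.1, 274.9], 1659), (0.82, [442.5, 205.4], 1595)]
top gauge_nest [(0.72, [346.1, 257.8], 3991)]
top stop [(0.58, [343.4, 259.9], 3916), (0.28, [419.2, 288.4], 948)]
top spot [(0.78, [403.1, 279.8], 1651), (0.62, [441.4, 205.4], 1563)]
top magazine [(0.77, [415.6, 288.3], 1096), (0.57, [465.7, 353.1], 2839)]
top plate2 []
```

The pictures show the real magazine and plate around top (400,277) / side (338,212). The nest's red stop is at top (330,258). The turquoise plate and magazine are look-alikes. Next I'll look at enlarged crops.

```bash
python3 - <<'E'
from h import *
a=get_image('top');b=get_image('side')
save(cv2.resize(a[215:325,290:450],None,fx=5,fy=5,interpolation=cv2.INTER_CUBIC),'topc.png')
save(cv2.resize(b[180:285,280:385],None,fx=5.5,fy=5.5,interpolation=cv2.INTER_CUBIC),'sidec.png')
E
```

```text
(no output)
```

View pics/topc.png

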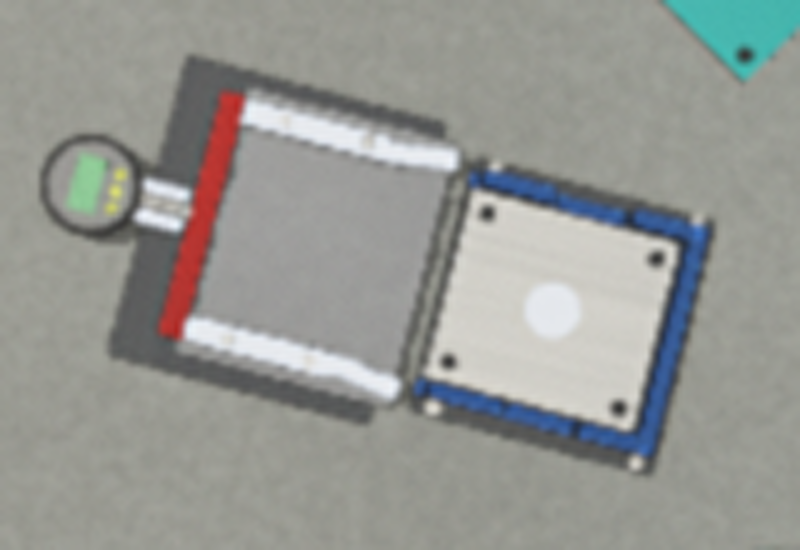

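View pics/sidec.png

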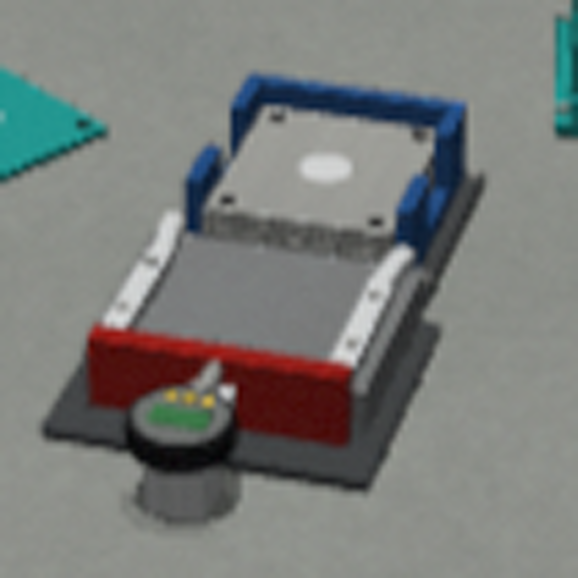

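```bash
cat >> h.py <<'E'
def ray(c,uv):
    p=camera_params(c);d=R.from_rotvec(p['attitude']).apply([(uv[0]-p['cx'])/p['fx'],(uv[1]-p['cy'])/p['fy'],1]);return np.array(p['xyz']),d/np.linalg.norm(d)
def tri(a,b):
    (o1,d1),(o2,d2)=ray('top',a),ray('side',b)
    A=np.eye(3)*2-np.outer(d1,d1)-np.outer(d2,d2)
    x=np.linalg.solve(A,(np.eye(3)-np.outer(d1,d1))@o1+(np.eye(3)-np.outer(d2,d2))@o2)
    return x,np.linalg.norm(np.cross(x-o1,d1)),
def onz(c,uv,z):
    o,d=ray(c,uv);return o+d*(z-o[2])/d[2]
T=lambda x,y:np.array([290+(x+.5)/5-.5,215+(y+.5)/5-.5])
S=lambda x,y:np.array([280+(x+.5)/5.5-.5,180+(y+.5)/5.5-.5])
E
python3 - <<'E'
from h import *
tp=[(552,310),(487,213),(656,258),(618,408),(448,361)]
sp=[(326,168),(228,200),(278,117),(420,135),(376,222)]
for t,s in zip(tp,sp):
    x,e=tri(T(*t),S(*s)); print(x.round(4),round(e,4),onz('top',T(*t),.04).round(4),onz('side',S(*s),.04).round(4))
P=[onz('top',T(*t),.04) for t in tp]
Q=[onz('side',S(*t),.04) for t in sp]
for P in(P,Q):
    d=(P[1]-P[2]+P[4]-P[3]);print('plate dir',np.degrees(np.arctan2(d[1],d[0])), np.mean(P[1:],0))
# stop top edges z=.044 inner face top camera
a,b=onz('top',T(244,95),.044),onz('top',T(184,338),.044);d=a-b;print('stop',a,b,np.linalg.norm(d),np.degrees(np.arctan2(d[1],d[0]))+90,(a+b)/2)
# rail inner edges? z=.041 ; top camera upper rail lower edge, lower rail upper edge
for n,(p,q) in dict(up=((244,123),(440,170)),lo=((187,318),(380,375))).items():
    a,b=onz('top',T(*p),.041),onz('top',T(*q),.041);d=a-b;print(n,a,b,np.degrees(np.arctan2(d[1],d[0])))
E
```

```text
[ 0.4802 -0.125   0.0402] 0.0002 [ 0.48  -0.125  0.04 ] [ 0.4804 -0.1254  0.04  ]
[ 0.5263 -0.0962  0.04  ] 0.0003 [ 0.5261 -0.0962  0.04  ] [ 0.5266 -0.0962  0.04  ]
[ 0.5031 -0.1746  0.0399] 0.0001 [ 0.5031 -0.1746  0.04  ] [ 0.5032 -0.1745  0.04  ]
[ 0.4342 -0.154   0.0413] 0.0006 [ 0.4336 -0.1542  0.04  ] [ 0.4346 -0.1564  0.04  ]
[ 0.4576 -0.0756  0.0402] 0.0002 [ 0.4574 -0.0757  0.04  ] [ 0.4577 -0.076   0.04  ]
plate dir 73.40656245721208 [ 0.48003111 -0.12514804  0.04      ]
plate dir 73.67155845774498 [ 0.48054779 -0.12575515  0.04      ]
stop [0.58396108 0.01635188 0.044     ] [0.47107508 0.04729294 0.044     ] 0.11704955989054325 74.67216749805978 [0.52751808 0.03182241 0.044     ]
up [0.57104465 0.01660688 0.041     ] [ 0.54671452 -0.07466952  0.041     ] 75.07458290554787
lo [0.48037477 0.04563497 0.041     ] [ 0.45166233 -0.0436577   0.041     ] 72.17458107910959
```

```bash
cat >> h.py <<'E'
A=np.radians(73.5); D=np.array([np.cos(A),np.sin(A),0])
def rel(p,ang=A):
    s=observe();M=R.from_rotvec(s['eef_rot']);
    x=np.array([0,0,-1.]);z=np.array([np.cos(ang),np.sin(ang),0]);y=np.cross(z,x)
    W=R.from_matrix(np.c_[x,y,z])
    print('t',s['time'],'pos',s['eef_pos'].round(4),'F',s['force'].round(2),'w',round(s['width'],4))
    print('shift',(M.inv().apply(np.array(p)-s['eef_pos'])*1000).round(1),'turn',np.degrees((M.inv()*W).as_rotvec()).round(2))
E
python3 -c "
from h import *
rel([.48,-.125,.1])"
```

```text
t 0.8 pos [0.2683 0.6194 0.2227] F [ 0.22 -0.88 -0.16] w 0.0879
shift [ 122.7 -490.2 -598.9] turn [-6.92  0.   -0.  ]
```

Request:
{"fn": "jog_arm", "kwargs": {
  "rows": [
    {"x":0,"y":-30,"z":-37},
    {"x":0,"y":-50,"z":-62},
    {"x":0,"y":-75,"z":-92},
    {"x":0,"y":-100,"z":-122},
    {"x":0,"y":-125,"z":-153},
    {"x":0,"y":-150,"z":-183},
    {"x":0,"y":-175,"z":-214},
    {"x":0,"y":-200,"z":-244,"rx":-7},
    {"x":0,"y":-225,"z":-275,"rx":-7},
    {"x":0,"y":-245,"z":-300,"rx":-7},
    {"x":0,"y":-245,"z":-300,"rx":-7},
    {"x":0,"y":-245,"z":-300,"rx":-7}
  ],
  "hand": 0,
  "grip_force": 20
}}

```text
invalid input at $.rows[0]: expected keys x, y, z, rx, ry, rz
```

```bash
python3 -c "
from h import *
rel([.48,-.125,.1])"
```

```text
t 0.8 pos [0.2683 0.6194 0.2227] F [ 0.22 -0.88 -0.16] w 0.0879
shift [ 122.7 -490.2 -598.9] turn [-6.92  0.   -0.  ]
```

Request:
{"fn": "jog_arm", "kwargs": {
  "rows": [
    {"x":0,"y":-25,"z":-30,"rx":0,"ry":0,"rz":0},
    {"x":0,"y":-50,"z":-61,"rx":0,"ry":0,"rz":0},
    {"x":0,"y":-75,"z":-92,"rx":0,"ry":0,"rz":0},
    {"x":0,"y":-100,"z":-122,"rx":0,"ry":0,"rz":0},
    {"x":0,"y":-125,"z":-153,"rx":-2,"ry":0,"rz":0},
    {"x":0,"y":-150,"z":-183,"rx":-4,"ry":0,"rz":0},
    {"x":0,"y":-175,"z":-214,"rx":-6,"ry":0,"rz":0},
    {"x":0,"y":-200,"z":-244,"rx":-7,"ry":0,"rz":0},
    {"x":0,"y":-225,"z":-275,"rx":-7,"ry":0,"rz":0},
    {"x":0,"y":-250,"z":-305,"rx":-7,"ry":0,"rz":0},
    {"x":0,"y":-275,"z":-336,"rx":-7,"ry":0,"rz":0},
    {"x":0,"y":-275,"z":-336,"rx":-7,"ry":0,"rz":0}
  ],
  "hand": 0,
  "grip_force": 20
}}

```text
time: 1.8
eef_pos: [0.3887, 0.1944, 0.2228]
eef_rot: [-0.99, 1.336, 0.987]
force: [0.2, -1.0, -0.5]
width: 0.0116
```

```bash
python3 -c "
from h import *
rel([.48,-.125,.1])"
```

```text
t 1.8 pos [0.3887 0.1944 0.2228] F [ 0.23 -0.99 -0.46] w 0.0116
shift [ 123.4 -180.5 -278.6] turn [-0.48 -0.09  0.04]
```

Request:
{"fn": "jog_arm", "kwargs": {
  "rows": [
    {"x":0,"y":-20,"z":-31,"rx":0,"ry":0,"rz":0},
    {"x":0,"y":-40,"z":-62,"rx":0,"ry":0,"rz":0},
    {"x":0,"y":-60,"z":-93,"rx":0,"ry":0,"rz":0},
    {"x":0,"y":-80,"z":-124,"rx":0,"ry":0,"rz":0},
    {"x":0,"y":-100,"z":-155,"rx":0,"ry":0,"rz":0},
    {"x":0,"y":-120,"z":-186,"rx":0,"ry":0,"rz":0},
    {"x":20,"y":-140,"z":-217,"rx":0,"ry":0,"rz":0},
    {"x":40,"y":-160,"z":-248,"rx":0,"ry":0,"rz":0},
    {"x":70,"y":-180,"z":-279,"rx":0,"ry":0,"rz":0},
    {"x":100,"y":-180,"z":-279,"rx":0,"ry":0,"rz":0},
    {"x":130,"y":-180,"z":-279,"rx":0,"ry":0,"rz":0},
    {"x":130,"y":-180,"z":-279,"rx":0,"ry":0,"rz":0}
  ]
}}

```text
time: 2.8
eef_pos: [0.4775, -0.1168, 0.0882]
eef_rot: [-0.991, 1.339, 1.0]
force: [-1.1, 1.0, -0.1]
width: 0.0004
```

```bash
python3 - <<'E'
from h import *
save(cv2.resize(get_image('side')[120:285,250:450],None,fx=4,fy=3.6),'s2.png')
save(cv2.resize(get_image('top')[205:325,290:450],None,fx=5,fy=5),'t2.png')
rel([.48,-.125,.05])
E
```

```text
t 2.9 pos [ 0.4804 -0.1165  0.0925] F [ 0.83 -0.78 -0.9 ] w -0.0
shift [42.5 -2.1 -8.2] turn [ 0.08 -0.04 -0.13]
```

View pics/s2.png

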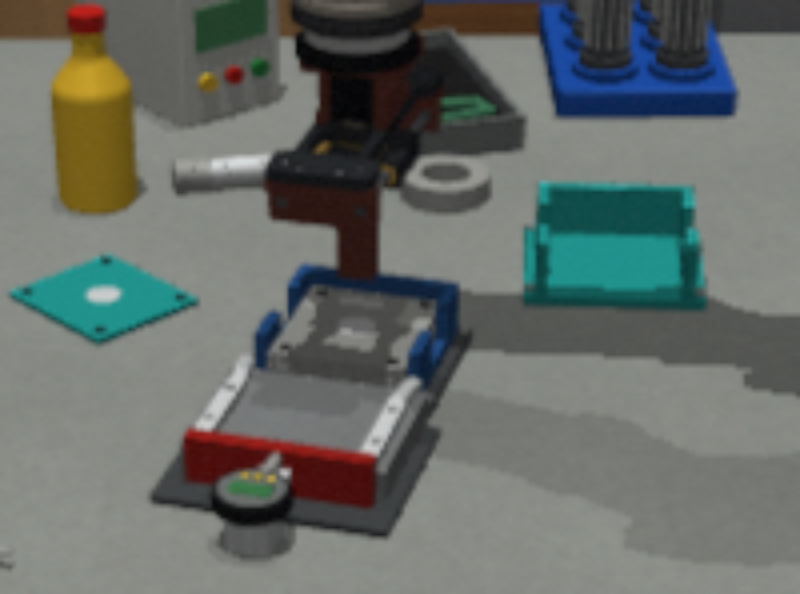

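View pics/t2.png

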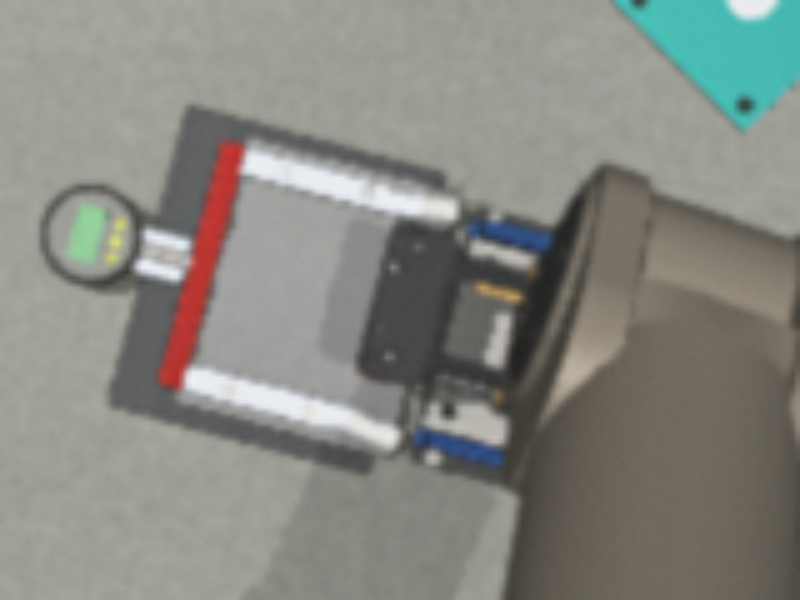

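Request:
{"fn": "jog_arm", "kwargs": {
  "rows": [
    {"x":20,"y":-2,"z":-8,"rx":0,"ry":0,"rz":0},
    {"x":35,"y":-2,"z":-8,"rx":0,"ry":0,"rz":0},
    {"x":40,"y":-2,"z":-8,"rx":0,"ry":0,"rz":0},
    {"x":40,"y":-2,"z":-8,"rx":0,"ry":0,"rz":0},
    {"x":40,"y":-2,"z":-8,"rx":0,"ry":0,"rz":0},
    {"x":40,"y":-2,"z":-8,"rx":0,"ry":0,"rz":0}
  ]
}}

```text
time: 3.4
eef_pos: [0.4817, -0.1247, 0.0542]
eef_rot: [-0.997, 1.329, 0.995]
force: [0.4, 0.2, 0.4]
width: 0.0003
```

```bash
python3 - <<'E'
from h import *
for i in range(4):
  get_image('top'); rel([.48,-.125,.042])
E
```

```text
t 3.45 pos [ 0.4816 -0.1247  0.054 ] F [ 0.65 -0.28 -0.15] w 0.0004
shift [12.   1.5 -0.7] turn [0.11 0.04 0.13]
t 3.5 pos [ 0.4814 -0.1248  0.0538] F [0.32 0.17 0.48] w 0.0001
shift [11.8  1.3 -0.6] turn [0.1  0.04 0.11]
t 3.55 pos [ 0.4812 -0.1248  0.0535] F [ 0.91 -1.15  0.16] w 0.0004
shift [11.5  1.1 -0.5] turn [0.09 0.03 0.09]
t 3.6 pos [ 0.481  -0.1248  0.0533] F [ 0.92 -1.12  0.59] w 0.0003
shift [11.3  0.9 -0.4] turn [0.09 0.02 0.07]
```

Request:
{"fn": "jog_arm", "kwargs": {
  "rows": [
    {"x":4,"y":0,"z":0,"rx":0,"ry":0,"rz":0},
    {"x":8,"y":0,"z":0,"rx":0,"ry":0,"rz":0},
    {"x":8,"y":0,"z":0,"rx":0,"ry":0,"rz":0},
    {"x":8,"y":0,"z":0,"rx":0,"ry":0,"rz":0},
    {"x":8,"y":0,"z":0,"rx":0,"ry":0,"rz":0},
    {"x":8,"y":0,"z":0,"rx":0,"ry":0,"rz":0},
    {"x":8,"y":0,"z":0,"rx":0,"ry":0,"rz":0},
    {"x":8,"y":0,"z":0,"rx":0,"ry":0,"rz":0}
  ]
}}

```text
time: 4.27
eef_pos: [0.4805, -0.125, 0.0447]
eef_rot: [-0.995, 1.331, 0.995]
force: [-0.7, -0.3, 0.0]
width: 0.0005
```

```bash
python3 - <<'E'
from h import *
for i in range(4):
  get_image('top'); rel([.48,-.125,.042])
E
```

```text
t 4.3167 pos [ 0.4806 -0.125   0.0447] F [-0.24  1.15  0.1 ] w 0.0005
shift [ 2.7  0.6 -0.1] turn [0.08 0.   0.01]
t 4.3667 pos [ 0.4805 -0.1249  0.0447] F [-0.24 -0.51 -0.33] w 0.0003
shift [ 2.7  0.5 -0.2] turn [0.08 0.   0.  ]
t 4.4167 pos [ 0.4806 -0.125   0.0447] F [-0.68 -0.7   0.35] w 0.0006
shift [ 2.7  0.5 -0.2] turn [0.08 0.   0.01]
t 4.4667 pos [ 0.4805 -0.125   0.0447] F [-0.44 -1.54 -0.75] w 0.0004
shift [ 2.7  0.5 -0.2] turn [0.08 0.   0.  ]
```

Request:
{"fn": "jog_arm", "kwargs": {
  "rows": [
    {"x":1,"y":0,"z":0,"rx":0,"ry":0,"rz":0},
    {"x":2,"y":0,"z":0,"rx":0,"ry":0,"rz":0},
    {"x":2.5,"y":0,"z":0,"rx":0,"ry":0,"rz":0},
    {"x":2.5,"y":0,"z":0,"rx":0,"ry":0,"rz":0},
    {"x":2.5,"y":0,"z":0,"rx":0,"ry":0,"rz":0},
    {"x":2.5,"y":0,"z":0,"rx":0,"ry":0,"rz":0}
  ]
}}

```text
time: 4.97
eef_pos: [0.4805, -0.125, 0.0421]
eef_rot: [-0.995, 1.331, 0.995]
force: [-0.2, 0.7, -0.6]
width: 0.0007
```

Request:
{"fn": "jog_arm", "kwargs": {
  "rows": [
    {"x":0.5,"y":0,"z":0,"rx":0,"ry":0,"rz":0},
    {"x":0.5,"y":0,"z":0,"rx":0,"ry":0,"rz":0},
    {"x":0.5,"y":0,"z":0,"rx":0,"ry":0,"rz":0}
  ]
}}

```text
time: 5.22
eef_pos: [0.4805, -0.125, 0.0416]
eef_rot: [-0.995, 1.331, 0.996]
force: [-0.2, 0.5, -0.0]
width: 0.0004
```

Request:
{"fn": "jog_arm", "kwargs": {
  "rows": [
    {"x":0.5,"y":0,"z":0,"rx":0,"ry":0,"rz":0},
    {"x":0.5,"y":0,"z":0,"rx":0,"ry":0,"rz":0},
    {"x":0.5,"y":0,"z":0,"rx":0,"ry":0,"rz":0}
  ]
}}

```text
time: 5.47
eef_pos: [0.4805, -0.125, 0.0411]
eef_rot: [-0.995, 1.331, 0.996]
force: [-0.2, 0.4, -0.6]
width: 0.0007
```

Request:
{"fn": "jog_arm", "kwargs": {
  "rows": [
    {"x":0.5,"y":0,"z":0,"rx":0,"ry":0,"rz":0},
    {"x":0.5,"y":0,"z":0,"rx":0,"ry":0,"rz":0},
    {"x":0.5,"y":0,"z":0,"rx":0,"ry":0,"rz":0}
  ]
}}

```text
time: 5.72
eef_pos: [0.4805, -0.125, 0.0406]
eef_rot: [-0.995, 1.331, 0.996]
force: [0.1, -1.1, 0.3]
width: 0.0006
```

Request:
{"fn": "jog_arm", "kwargs": {
  "rows": [
    {"x":0.4,"y":0,"z":0,"rx":0,"ry":0,"rz":0},
    {"x":0.4,"y":0,"z":0,"rx":0,"ry":0,"rz":0},
    {"x":0.4,"y":0,"z":0,"rx":0,"ry":0,"rz":0}
  ]
}}

```text
time: 5.97
eef_pos: [0.4807, -0.1251, 0.0404]
eef_rot: [-0.996, 1.331, 0.995]
force: [0.4, -0.5, 2.5]
width: 0.0008
```

```bash
cat > f.py <<'E'
from h import *
fs=[]
for i in range(5):
  get_image('top'); s=observe(); fs.append(s['force'])
print(s['time'],s['eef_pos'].round(4),np.round([f[2] for f in fs],2),'mean',np.mean(fs,0).round(2))
E
python3 f.py
```

```text
6.2167 [ 0.4808 -0.125   0.0404] [2.42 3.2  4.17 4.65 3.93] mean [-0.3   0.09  3.67]
```

```bash
python3 f.py
```

```text
6.4667 [ 0.4807 -0.1251  0.0404] [4.35 5.03 5.46 5.16 5.31] mean [-0.03 -0.28  5.06]
```

Request:
{"fn": "jog_arm", "kwargs": {
  "rows": [
    {"x":0,"y":0,"z":1.5,"rx":0,"ry":0,"rz":0},
    {"x":0,"y":0,"z":3,"rx":0,"ry":0,"rz":0},
    {"x":0,"y":0,"z":4.5,"rx":0,"ry":0,"rz":0},
    {"x":0,"y":0,"z":6,"rx":0,"ry":0,"rz":0}
  ]
}}

```text
time: 6.8
eef_pos: [0.4825, -0.1194, 0.0404]
eef_rot: [-0.996, 1.331, 0.995]
force: [-0.3, -0.8, 6.1]
width: 0.0003
```

```bash
python3 f.py
```

```text
7.05 [ 0.4826 -0.119   0.0404] [5.97 5.09 6.12 4.37 6.31] mean [-0.03 -0.17  5.57]
```

Request:
{"fn": "jog_arm", "kwargs": {
  "rows": [
    {"x":-0.03,"y":0,"z":2,"rx":0,"ry":0,"rz":0},
    {"x":-0.03,"y":0,"z":4,"rx":0,"ry":0,"rz":0},
    {"x":-0.03,"y":0,"z":6,"rx":0,"ry":0,"rz":0},
    {"x":-0.03,"y":0,"z":8,"rx":0,"ry":0,"rz":0},
    {"x":-0.03,"y":0,"z":10,"rx":0,"ry":0,"rz":0}
  ]
}}

```text
time: 7.47
eef_pos: [0.4853, -0.1096, 0.0404]
eef_rot: [-0.996, 1.331, 0.995]
force: [-0.3, -0.7, 4.8]
width: 0.0007
```

```bash
cat > v.py <<'E'
import sys
from h import *
a=cv2.resize(get_image('side')[180:285,280:385],None,fx=5.5,fy=5.5,interpolation=cv2.INTER_CUBIC)
save(a,sys.argv[1])
E
python3 f.py;python3 v.py s3.png
```

```text
7.7167 [ 0.4855 -0.1091  0.0404] [6.52 4.45 5.27 5.33 5.08] mean [0.08 0.74 5.33]
```

View pics/s3.png

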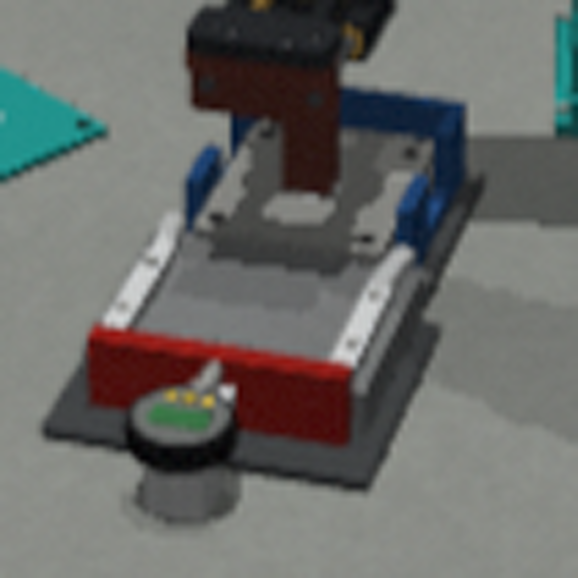

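The plate is following: the front plugs moved from (228,200) to (216,218), about 16 mm, and the fingertip is still on the spot. I'll continue.

Request:
{"fn": "jog_arm", "kwargs": {
  "rows": [
    {"x":0,"y":0,"z":2,"rx":0,"ry":0,"rz":0},
    {"x":0,"y":0,"z":4,"rx":0,"ry":0,"rz":0},
    {"x":0,"y":0,"z":6,"rx":0,"ry":0,"rz":0},
    {"x":0,"y":0,"z":8,"rx":0,"ry":0,"rz":0},
    {"x":0,"y":0,"z":10,"rx":0,"ry":0,"rz":0},
    {"x":0,"y":0,"z":12,"rx":0,"ry":0,"rz":0},
    {"x":0,"y":0,"z":14,"rx":0,"ry":0,"rz":0}
  ]
}}

```text
time: 8.35
eef_pos: [0.4893, -0.0961, 0.0404]
eef_rot: [-0.996, 1.331, 0.995]
force: [-0.5, -0.4, 5.5]
width: 0.0007
```

```bash
python3 f.py
```

```text
8.6 [ 0.4894 -0.0957  0.0404] [5.45 5.72 4.69 5.15 5.13] mean [-0.09  0.85  5.23]
```

Request:
{"fn": "jog_arm", "kwargs": {
  "rows": [
    {"x":0,"y":0,"z":2,"rx":0,"ry":0,"rz":0},
    {"x":0,"y":0,"z":4,"rx":0,"ry":0,"rz":0},
    {"x":0,"y":0,"z":6,"rx":0,"ry":0,"rz":0},
    {"x":0,"y":0,"z":8,"rx":0,"ry":0,"rz":0},
    {"x":0,"y":0,"z":10,"rx":0,"ry":0,"rz":0},
    {"x":0,"y":0,"z":12,"rx":0,"ry":0,"rz":0}
  ]
}}

```text
time: 9.1
eef_pos: [0.4926, -0.0846, 0.0404]
eef_rot: [-0.996, 1.331, 0.995]
force: [-1.0, -1.1, 5.7]
width: 0.0007
```

```bash
python3 f.py;python3 v.py s4.png
```

```text
9.35 [ 0.4928 -0.0841  0.0404] [4.89 4.53 5.35 5.44 4.96] mean [-0.11  0.63  5.03]
```

View pics/s4.png

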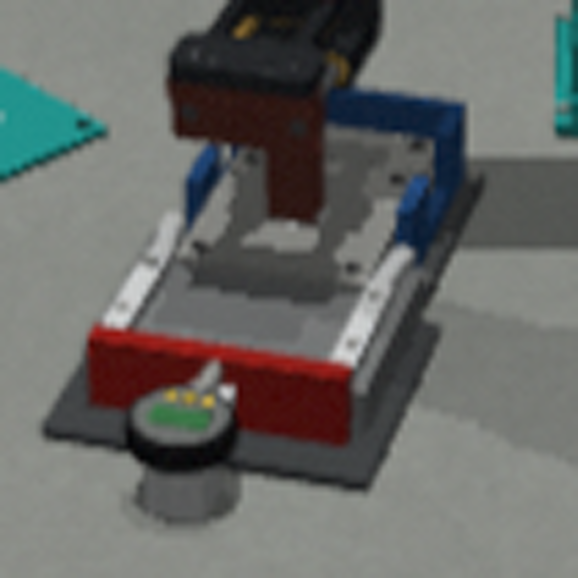

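```bash
python3 - <<'E'
from h import *
P=[onz('side',S(*t),.04) for t in [(202,246),(253,157),(398,180),(352,268)]]
d=P[0]-P[1]+P[3]-P[2];c=np.mean(P,0);print(c,np.degrees(np.arctan2(d[1],d[0])),(c-[.4805,-.1257,.04])@D,observe()['eef_pos']-c)
# old: stop side view inner/outer top edge, z=.044 outer face
print([onz('side',S(*t),.044).round(4) for t in [(93,328),(352,366)]])
E
```

```text
[ 0.49228507 -0.08536359  0.04      ] 73.83856362488186 0.04202248924199883 [0.00049363 0.00124441 0.00039356]
[array([0.5845, 0.0191, 0.044 ]), array([0.4711, 0.0496, 0.044 ])]
```

Request:
{"fn": "jog_arm", "kwargs": {
  "rows": [
    {"x":0.02,"y":0,"z":2,"rx":0,"ry":0,"rz":0},
    {"x":0.02,"y":0,"z":4,"rx":0,"ry":0,"rz":0},
    {"x":0.02,"y":0,"z":6,"rx":0,"ry":0,"rz":0}
  ]
}}

```text
time: 9.65
eef_pos: [0.4943, -0.0788, 0.0404]
eef_rot: [-0.996, 1.331, 0.995]
force: [-0.2, -0.6, 4.6]
width: 0.0007
```

```bash
python3 f.py
```

```text
9.9 [ 0.4944 -0.0784  0.0404] [5.83 5.7  4.67 5.45 4.64] mean [0.32 0.41 5.26]
```

Request:
{"fn": "jog_arm", "kwargs": {
  "rows": [
    {"x":0,"y":0,"z":1.5,"rx":0,"ry":0,"rz":0},
    {"x":0,"y":0,"z":3,"rx":0,"ry":0,"rz":0},
    {"x":0,"y":0,"z":4.5,"rx":0,"ry":0,"rz":0}
  ]
}}

```text
time: 10.15
eef_pos: [0.4954, -0.0744, 0.0402]
eef_rot: [-0.995, 1.331, 0.996]
force: [-0.0, -0.9, 3.9]
width: 0.0002
```

```bash
python3 f.py
```

```text
10.4 [ 0.4954 -0.0743  0.0402] [4.11 3.85 4.34 4.73 3.99] mean [-0.15  0.3   4.2 ]
```

Request:
{"fn": "jog_arm", "kwargs": {
  "rows": [
    {"x":0.1,"y":0,"z":1,"rx":0,"ry":0,"rz":0},
    {"x":0.15,"y":0,"z":2,"rx":0,"ry":0,"rz":0},
    {"x":0.2,"y":0,"z":3,"rx":0,"ry":0,"rz":0}
  ]
}}

```text
time: 10.65
eef_pos: [0.4962, -0.072, 0.0401]
eef_rot: [-0.995, 1.332, 0.995]
force: [-0.0, -0.6, 5.9]
width: 0.0007
```

```bash
python3 f.py
```

```text
10.9 [ 0.4963 -0.0717  0.0401] [5.3  5.57 4.83 5.29 5.1 ] mean [0.08 0.33 5.22]
```

Request:
{"fn": "jog_arm", "kwargs": {
  "rows": [
    {"x":0.05,"y":0,"z":2,"rx":0,"ry":0,"rz":0},
    {"x":0.1,"y":0,"z":4,"rx":0,"ry":0,"rz":0},
    {"x":0.15,"y":0,"z":6,"rx":0,"ry":0,"rz":0},
    {"x":0.2,"y":0,"z":8,"rx":0,"ry":0,"rz":0}
  ]
}}

```text
time: 11.23
eef_pos: [0.4985, -0.0641, 0.0399]
eef_rot: [-0.995, 1.331, 0.995]
force: [-0.5, -1.7, 5.5]
width: 0.0008
```

```bash
python3 f.py; python3 v.py s5.png
```

```text
11.4833 [ 0.4986 -0.0638  0.0399] [5.41 5.36 5.5  4.4  4.66] mean [0.04 0.42 5.07]
```

View pics/s5.png

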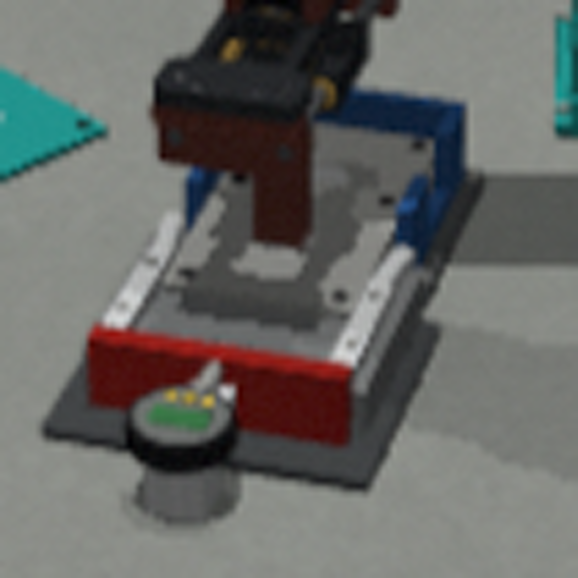

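The plate is square between the rails, with its front plugs at (189,273) and (340,296), and the stack below hasn't moved. I'll continue.

Request:
{"fn": "jog_arm", "kwargs": {
  "rows": [
    {"x":0.05,"y":0,"z":2,"rx":0,"ry":0,"rz":0},
    {"x":0.1,"y":0,"z":4,"rx":0,"ry":0,"rz":0},
    {"x":0.15,"y":0,"z":6,"rx":0,"ry":0,"rz":0},
    {"x":0.2,"y":0,"z":8,"rx":0,"ry":0,"rz":0},
    {"x":0.24,"y":0,"z":10,"rx":0,"ry":0,"rz":0}
  ]
}}

```text
time: 11.95
eef_pos: [0.5013, -0.0547, 0.0397]
eef_rot: [-0.995, 1.332, 0.995]
force: [-0.3, -0.6, 4.4]
width: 0.0004
```

```bash
python3 f.py
```

```text
12.2 [ 0.5015 -0.0542  0.0397] [5.53 5.14 4.51 5.19 4.67] mean [0.15 0.69 5.01]
```

Request:
{"fn": "jog_arm", "kwargs": {
  "rows": [
    {"x":0.04,"y":0,"z":2,"rx":0,"ry":0,"rz":0},
    {"x":0.08,"y":0,"z":4,"rx":0,"ry":0,"rz":0},
    {"x":0.12,"y":0,"z":6,"rx":0,"ry":0,"rz":0},
    {"x":0.16,"y":0,"z":8,"rx":0,"ry":0,"rz":0},
    {"x":0.2,"y":0,"z":10,"rx":0,"ry":0,"rz":0}
  ]
}}

```text
time: 12.62
eef_pos: [0.5042, -0.0451, 0.0395]
eef_rot: [-0.995, 1.331, 0.995]
force: [-0.8, -0.9, 6.4]
width: 0.0008
```

```bash
python3 f.py; python3 v.py s6.png
```

```text
12.8667 [ 0.5044 -0.0447  0.0395] [5.66 5.24 5.97 5.22 5.38] mean [0.37 0.76 5.49]
```

View pics/s6.png

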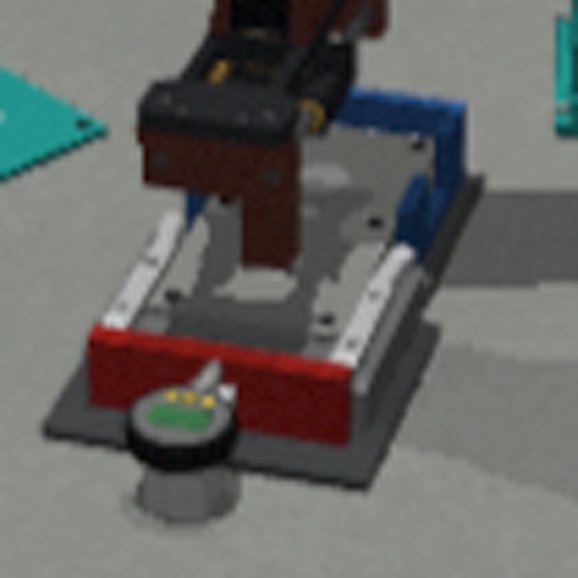

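Request:
{"fn": "jog_arm", "kwargs": {
  "rows": [
    {"x":0.04,"y":0,"z":2,"rx":0,"ry":0,"rz":0},
    {"x":0.08,"y":0,"z":4,"rx":0,"ry":0,"rz":0},
    {"x":0.11,"y":0,"z":6,"rx":0,"ry":0,"rz":0},
    {"x":0.14,"y":0,"z":8,"rx":0,"ry":0,"rz":0},
    {"x":0.17,"y":0,"z":10,"rx":0,"ry":0,"rz":0}
  ]
}}

```text
time: 13.33
eef_pos: [0.5071, -0.0356, 0.0394]
eef_rot: [-0.995, 1.331, 0.995]
force: [-0.0, -0.4, 7.1]
width: 0.0006
```

```bash
python3 f.py
```

```text
13.5833 [ 0.5073 -0.0351  0.0394] [6.1  6.74 6.14 5.95 5.84] mean [-0.23  0.26  6.15]
```

Request:
{"fn": "jog_arm", "kwargs": {
  "rows": [
    {"x":0.02,"y":0,"z":1.5,"rx":0,"ry":0,"rz":0},
    {"x":0.04,"y":0,"z":3,"rx":0,"ry":0,"rz":0},
    {"x":0.06,"y":0,"z":4,"rx":0,"ry":0,"rz":0}
  ]
}}

```text
time: 13.83
eef_pos: [0.5083, -0.0317, 0.0393]
eef_rot: [-0.996, 1.331, 0.995]
force: [-0.4, -0.7, 6.3]
width: 0.0005
```

```bash
python3 f.py; python3 v.py s7.png
```

```text
14.0833 [ 0.5083 -0.0315  0.0393] [6.89 6.11 6.46 6.39 6.04] mean [-0.15  0.04  6.38]
```

View pics/s7.png

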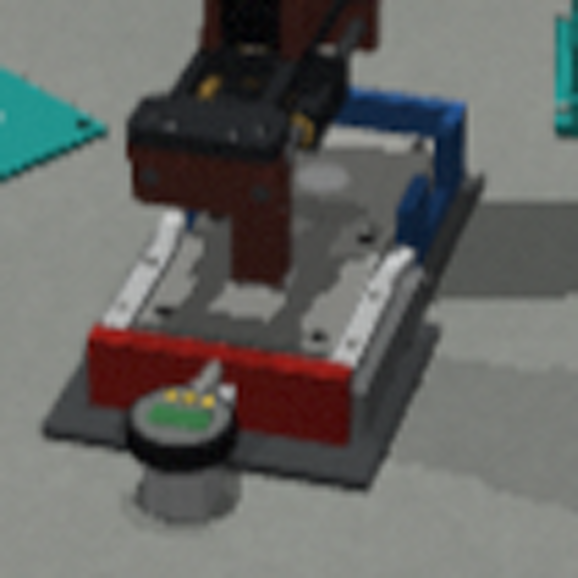

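Request:
{"fn": "jog_arm", "kwargs": {
  "rows": [
    {"x":-0.03,"y":0,"z":1.5,"rx":0,"ry":0,"rz":0},
    {"x":-0.03,"y":0,"z":3,"rx":0,"ry":0,"rz":0}
  ]
}}

```text
time: 14.3
eef_pos: [0.5087, -0.0288, 0.0391]
eef_rot: [-0.995, 1.332, 0.995]
force: [-0.5, 0.0, 0.8]
width: 0.0005
```

```bash
python3 f.py; python3 - <<'E'
from h import *
P=[onz('side',S(*t),.0385) for t in [(163,311),(317,336)]];print((np.mean(P,0)-40*D/1000))
E
```

```text
14.55 [ 0.5083 -0.0286  0.0388] [ 0.16 -0.95 -0.22 -0.37 -0.27] mean [ 0.36  0.1  -0.33]
[ 0.50876834 -0.03103531  0.0385    ]
```

The rear edge has dropped off the stack onto the deck, as expected. Next I'll re-establish contact.

Request:
{"fn": "jog_arm", "kwargs": {
  "rows": [
    {"x":0.3,"y":0,"z":0,"rx":0,"ry":0,"rz":0},
    {"x":0.3,"y":0,"z":0,"rx":0,"ry":0,"rz":0},
    {"x":0.3,"y":0,"z":0,"rx":0,"ry":0,"rz":0}
  ]
}}

```text
time: 14.8
eef_pos: [0.5087, -0.0286, 0.0388]
eef_rot: [-0.995, 1.332, 0.996]
force: [0.2, -0.5, -0.5]
width: 0.0008
```

```bash
python3 f.py; python3 f.py
```

```text
15.05 [ 0.5089 -0.0286  0.0389] [ 0.47  0.92  0.06 -0.49 -0.04] mean [0.08 0.21 0.18]
15.3 [ 0.509  -0.0286  0.0389] [-0.08  0.68  0.15 -0.16  0.  ] mean [-0.19 -0.1   0.12]
```

Request:
{"fn": "jog_arm", "kwargs": {
  "rows": [
    {"x":0.4,"y":0,"z":0,"rx":0,"ry":0,"rz":0},
    {"x":0.4,"y":0,"z":0,"rx":0,"ry":0,"rz":0},
    {"x":0.4,"y":0,"z":0,"rx":0,"ry":0,"rz":0}
  ]
}}

```text
time: 15.55
eef_pos: [0.5089, -0.0286, 0.0385]
eef_rot: [-0.995, 1.331, 0.995]
force: [0.7, 0.3, -0.0]
width: 0.0005
```

```bash
python3 f.py
```

```text
15.8 [ 0.5089 -0.0286  0.0385] [-0.17  0.23 -1.02  0.55  0.07] mean [ 0.24  0.12 -0.07]
```

Request:
{"fn": "jog_arm", "kwargs": {
  "rows": [
    {"x":0.4,"y":0,"z":0,"rx":0,"ry":0,"rz":0},
    {"x":0.4,"y":0,"z":0,"rx":0,"ry":0,"rz":0},
    {"x":0.4,"y":0,"z":0,"rx":0,"ry":0,"rz":0}
  ]
}}

```text
time: 16.05
eef_pos: [0.5093, -0.0286, 0.0384]
eef_rot: [-0.996, 1.331, 0.995]
force: [0.2, 0.3, 3.9]
width: 0.0008
```

```bash
python3 f.py; python3 f.py
```

```text
16.3 [ 0.5093 -0.0286  0.0384] [5.05 5.87 4.95 4.98 5.13] mean [-0.15 -0.34  5.2 ]
16.55 [ 0.5093 -0.0286  0.0384] [6.19 5.95 6.25 4.99 5.35] mean [-0.77 -0.2   5.75]
```

Request:
{"fn": "jog_arm", "kwargs": {
  "rows": [
    {"x":0,"y":0,"z":2,"rx":0,"ry":0,"rz":0},
    {"x":0,"y":0,"z":4,"rx":0,"ry":0,"rz":0},
    {"x":0,"y":0,"z":6,"rx":0,"ry":0,"rz":0},
    {"x":0,"y":0,"z":8,"rx":0,"ry":0,"rz":0}
  ]
}}

```text
time: 16.88
eef_pos: [0.5117, -0.0211, 0.0384]
eef_rot: [-0.996, 1.331, 0.995]
force: [0.2, -0.4, 4.6]
width: 0.0008
```

```bash
python3 f.py; python3 v.py s8.png
```

```text
17.1333 [ 0.5118 -0.0207  0.0384] [5.19 5.68 5.25 5.26 5.19] mean [-0.12  0.53  5.31]
```

View pics/s8.png

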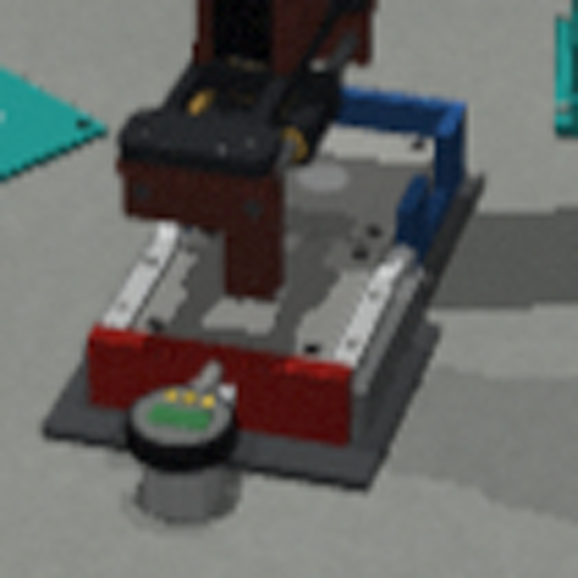

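Request:
{"fn": "jog_arm", "kwargs": {
  "rows": [
    {"x":0,"y":0,"z":1.5,"rx":0,"ry":0,"rz":0},
    {"x":0,"y":0,"z":3,"rx":0,"ry":0,"rz":0},
    {"x":0,"y":0,"z":4,"rx":0,"ry":0,"rz":0}
  ]
}}

```text
time: 17.43
eef_pos: [0.5127, -0.0173, 0.0384]
eef_rot: [-0.996, 1.331, 0.995]
force: [-1.0, -0.5, 5.4]
width: 0.0008
```

```bash
python3 f.py
```

```text
17.6833 [ 0.5128 -0.0171  0.0384] [6.04 5.84 5.9  5.29 5.42] mean [0.16 0.29 5.7 ]
```

Request:
{"fn": "jog_arm", "kwargs": {
  "rows": [
    {"x":0,"y":0,"z":1,"rx":0,"ry":0,"rz":0},
    {"x":0,"y":0,"z":2,"rx":0,"ry":0,"rz":0}
  ]
}}

```text
time: 17.85
eef_pos: [0.5133, -0.0156, 0.0384]
eef_rot: [-0.996, 1.331, 0.994]
force: [0.8, -0.9, 5.8]
width: 0.0001
```

```bash
python3 f.py; python3 v.py s9.png
```

```text
18.1 [ 0.5133 -0.0153  0.0384] [6.71 5.92 5.88 4.88 5.35] mean [-0.01 -0.21  5.74]
```

View pics/s9.png

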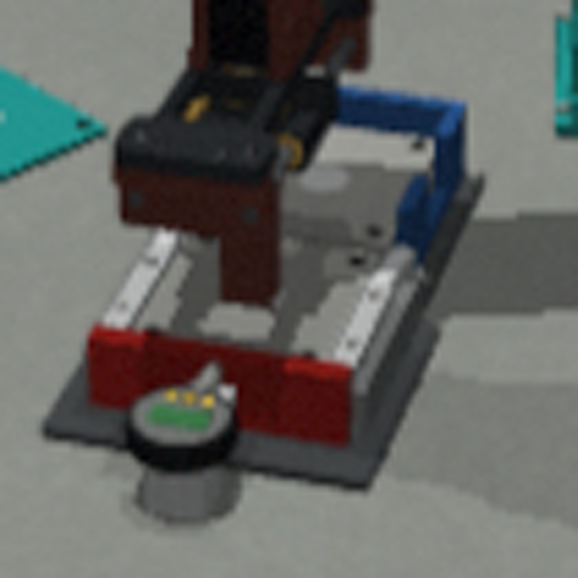

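Request:
{"fn": "jog_arm", "kwargs": {
  "rows": [
    {"x":0,"y":0,"z":1,"rx":0,"ry":0,"rz":0},
    {"x":0,"y":0,"z":2,"rx":0,"ry":0,"rz":0}
  ]
}}

```text
time: 18.32
eef_pos: [0.5137, -0.014, 0.0384]
eef_rot: [-0.996, 1.331, 0.994]
force: [-0.5, -2.2, 7.0]
width: 0.0004
```

```bash
python3 f.py
```

```text
18.5667 [ 0.5137 -0.0138  0.0384] [5.57 5.87 6.37 6.27 7.07] mean [-0.25 -1.43  6.23]
```

Request:
{"fn": "jog_arm", "kwargs": {
  "rows": [
    {"x":0,"y":0,"z":1,"rx":0,"ry":0,"rz":0},
    {"x":0,"y":0,"z":2,"rx":0,"ry":0,"rz":0}
  ]
}}

```text
time: 18.73
eef_pos: [0.5142, -0.0122, 0.0384]
eef_rot: [-0.996, 1.332, 0.994]
force: [-0.6, -1.8, 5.1]
width: 0.0003
```

```bash
python3 f.py
```

```text
18.9833 [ 0.5143 -0.012   0.0384] [7.65 6.73 7.19 5.62 6.32] mean [-0.28 -0.9   6.7 ]
```

Request:
{"fn": "jog_arm", "kwargs": {
  "rows": [
    {"x":-0.05,"y":0,"z":1.5,"rx":0,"ry":0,"rz":0},
    {"x":-0.05,"y":0,"z":3,"rx":0,"ry":0,"rz":0}
  ]
}}

```text
time: 19.15
eef_pos: [0.515, -0.0093, 0.0384]
eef_rot: [-0.995, 1.332, 0.994]
force: [-0.8, -1.9, 5.9]
width: 0.0007
```

```bash
python3 f.py; python3 v.py s10.png
```

```text
19.4 [ 0.5151 -0.0089  0.0384] [5.97 5.37 5.32 5.29 5.79] mean [-0.49 -0.74  5.55]
```

View pics/s10.png

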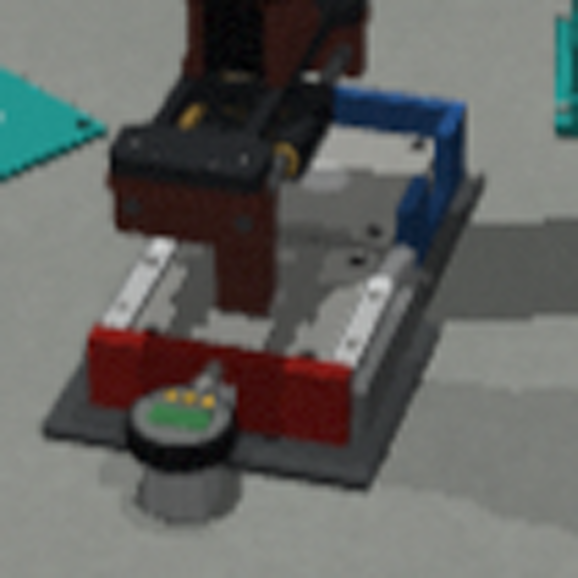

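The rear plug at (357,260) is the same in s9 and s10 although the finger moved about 6 mm. So the plate is against the stop and the finger is now slipping. I'll lift off and check.

Request:
{"fn": "jog_arm", "kwargs": {
  "rows": [
    {"x":-1,"y":0,"z":0,"rx":0,"ry":0,"rz":0},
    {"x":-4,"y":0,"z":0,"rx":0,"ry":0,"rz":0},
    {"x":-15,"y":0,"z":0,"rx":0,"ry":0,"rz":0},
    {"x":-40,"y":0,"z":0,"rx":0,"ry":0,"rz":0},
    {"x":-75,"y":0,"z":0,"rx":0,"ry":0,"rz":0},
    {"x":-110,"y":0,"z":0,"rx":0,"ry":0,"rz":0},
    {"x":-145,"y":0,"z":-20,"rx":0,"ry":0,"rz":0},
    {"x":-170,"y":0,"z":-50,"rx":0,"ry":0,"rz":0},
    {"x":-170,"y":0,"z":-80,"rx":0,"ry":0,"rz":0},
    {"x":-170,"y":0,"z":-110,"rx":0,"ry":0,"rz":0},
    {"x":-170,"y":0,"z":-140,"rx":0,"ry":0,"rz":0},
    {"x":-170,"y":0,"z":-140,"rx":0,"ry":0,"rz":0}
  ]
}}

```text
time: 20.45
eef_pos: [0.4728, -0.1486, 0.2093]
eef_rot: [-0.991, 1.335, 0.988]
force: [-0.3, 0.4, 0.5]
width: 0.0007
```

```bash
python3 f.py; python3 v.py s11.png; python3 -c "
from h import *
save(cv2.resize(get_image('top')[215:325,290:450],None,fx=5,fy=5,interpolation=cv2.INTER_CUBIC),'t11.png')"
```

```text
20.7 [ 0.4756 -0.1414  0.2082] [-0.67  0.83 -0.85  0.85 -0.92] mean [ 0.33  0.48 -0.15]
```

View pics/s11.png

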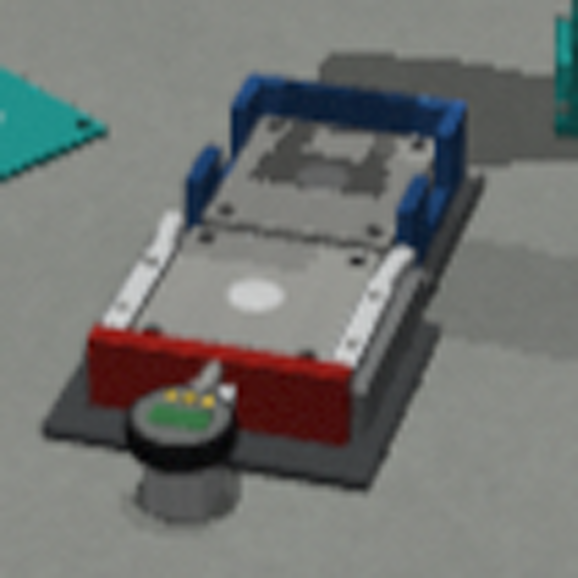

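View pics/t11.png

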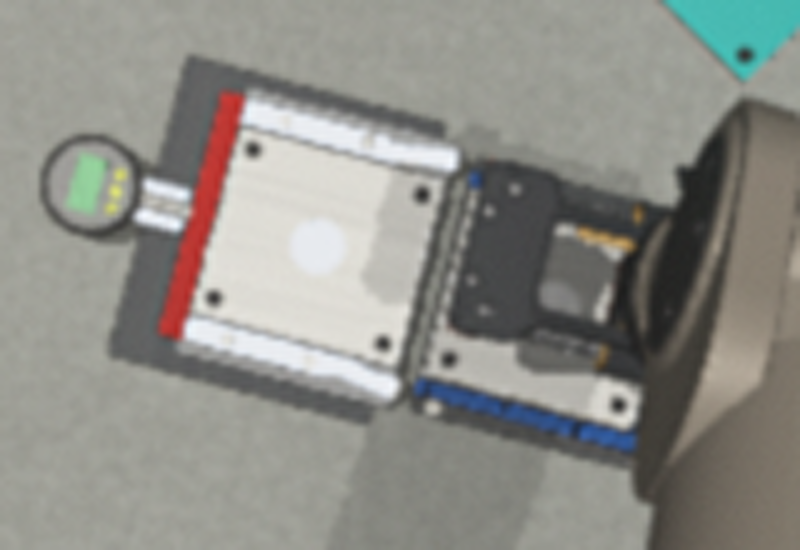

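```bash
python3 - <<'E'
from h import *
print('tri',tri(T(317,247),S(255,295)))
P=[onz('top',T(*t),.038) for t in [(252,149),(421,195),(382,344),(213,298)]]
c=np.mean(P,0);d=P[0]-P[1]+P[3]-P[2];print(c,np.degrees(np.arctan2(d[1],d[0])))
st=np.array([.52752,.03182,.044]);print('centre to stop along',(st-c)@D, (st-c)[:2]@np.array([-D[1],D[0]]))
print('travel',(c-[.48003,-.12515,.04])@D)
Q=[onz('side',S(*t),.034) for t in [(226,209),(275,125),(420,145),(375,231)]];print('plate2',np.mean(Q,0),np.mean(Q,0)-[.48055,-.12576,.034])
E
```

```text
tri (array([ 0.51277448, -0.01614698,  0.03836992]), np.float64(0.0006415550972466272))
[ 0.51245688 -0.01616262  0.038     ] 73.3625455620441
centre to stop along 0.0502848371609658 -0.0008150134541073582
travel 0.11370898534128376
plate2 [ 0.48123167 -0.12748908  0.034     ] [ 6.81668035e-04 -1.72907603e-03  2.77555756e-17]
```

```bash
python3 - <<'E'
from h import *
print(observe()['dq'].round(3)); print(sign_off())
E
```

```text
[ 0.     0.002  0.003 -0.    -0.    -0.001  0.001]
the job is handed in; nothing more can be done
None
```

The top plate is home in the gauge nest against the red stop, and I handed the job in at about 21 s. No verdict came back, so the figures below are my own measurements.

I closed the fingers and slid the plate by friction from its middle spot. The press was 4–6.5 N on the stack, and single readings reached about 7.7 N once the plate was on the nest deck. The plate dropped the 2 mm onto the deck as it left the stack. I pressed again and slid it until it stopped moving and the fingertip slipped over it, then lifted the arm clear.

**Last checks after letting go:**
- **Plate position:** its centre is 50.3 mm from the stop face, where 50 mm is full contact. It is about 0.8 mm off the stop's middle and lies within about 0.5° of the slide direction.
- **Plate height:** the top face measures 38.4 mm, where 38 mm means flat on the deck.
- **Second plate:** it looks about 1.9 mm from the top plate's starting position, mostly towards the rear wall. That fits the 2 mm play and camera error rather than dragging; I had no earlier picture of it to compare.
- **Robot:** the arm is at rest about 0.17 m above the bench work, and its force reading is back to zero within noise.

I did not measure plates 3 to 5 or the loose things on the bench. The arm went nowhere near the loose things.

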